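# Roll-test three instrument rollers

## Robot

A 6-joint arm with a two-finger parallel gripper is mounted at the origin on the work surface. World frame = base frame: x ahead of the robot, y to its left, z up, the work surface at z = 0. Lengths are in m, angles in rad, forces in N, time in s.
With the tool pointing down it reaches from about 0.35 to 0.775 m from the base axis. Payload 7.3 kg.
Tool frame: the origin (TCP) lies between the finger pads; the fingertips stand 8 mm ahead of it and the grasp point (between the pads) lies 11 mm behind it (robot.nose_length is the distance from the TCP to the fingertips, in m); z points along the fingers, y is the line along which they close (so a half turn about z gives the same grasp; the last joint's range is limited). The gripper opens to 92 mm and grips with 3 to 60 N. Pads are 19 mm wide; open, the fingers measure 130 mm over their backs; the gripper's body (75 mm by 190 mm) begins 47 mm behind the grasp point.
Start: joints at [1.131, 0.342, 1.524, -0, 1.275, -0.146], TCP at [0.152, 0.503, 0.235] pointing down, gripper open.
Joint ranges: [-2.53, 2.53], [-0.77, 2.02], [0.04, 2.7], [-1, 4.14], [0.28, 2.66], [-3.11, 3.11]. Speed limits (rad/s): [2.57, 2.57, 3.14, 3.14, 3.14, 3.14].

## Interface

Orientations are given as [roll, pitch, yaw] about the fixed x, y, z axes, in that order (R = Rz(yaw) Ry(pitch) Rx(roll)).
In Python, from cell import robot gives the robot as it stands. The module is installed in compiled form; this text tells all that it offers.
- The arm moves only by the shell command python3 -m jog 'ROWS' [FORCE]. ROWS is JSON, a list that holds one entry, the list of rows, each a list of 5 numbers: the gripper's target within -1 to 1 (fully open at 1, half-way at 0, shut at -1), then the shift along the tool's x, y, z in m, then the turn about the tool's z in rad. A call has 1 to 5 rows; each row is the pose to reach, as a shift and turn from the pose commanded when the call began, along the tool's axes at that moment; what a row does not reach only later rows make up. A row lasts 1/12 s, in which the tool goes at most 41.7 mm and 7.16 degrees, less where a joint would pass 70% of its speed; a pose out of reach is approached as far as the arm can. A call with a gripper value outside its range is refused whole. The fingers move at their own pace and stop on an object; FORCE is the grip in N (left out, the last holds). Time passes only in rows, so rows that repeat a pose let the fingers close. It gives the time, the measured TCP pose, the force, the opening and the grip force at its end, in the units of the state.
- robot.observe(): the state, without advancing time (a new reading comes with each control period).
- robot.read_camera(name): name is "scene" or "top" or "wrist"; returns the picture (480x640x3 uint8, red, green, blue); there is no depth.
- robot.camera_model(name): a dict with "camera_matrix" (3x3 intrinsics, pixels), "position" and "attitude" of the camera in the world; the wrist camera has in their place "mount" (4x4, takes a point from camera to tool coordinates, whose origin is the TCP and whose axes are the flange's). Camera axes: x right, y down, z forward; pixel columns grow to the right and rows downward; lengths in m; the calibration is good to about 2 mm. A picture is of the moment at which its call begins: read the wrist's pose just before it. camera_model takes no time and is no camera call.
- robot.hand_in(): hands the job in; it is judged then, once.
The state is a dict: "time": time; "qpos": joint angles; "qvel": joint speeds; "joint_efforts": joint torques, N m; "tool_pos": TCP position; "tool_rot": TCP orientation; "contact_force": force on the tool from outside, world axes, zero at the start; "torque": the same for the moment, N m; "opening": finger opening in m; "grip_force": force on a finger pad.
Only numpy, scipy, OpenCV 4.12 (cv2) and the standard library are available. Lean on these libraries where they do the work, as an engineer would, in place of code of your own. Each camera call takes 0.05 s, during which the arm holds its last target. There are 200 camera calls.

## Task

Take the three rollers out from under the light bar and set each in turn, gently, at the high end of the sloping plate, then let go: a true roller runs down by itself into the barred pen at the low end and stays there. One roller is out of true: it rocks and stays on the open plate. Once it has shown this, lay that one gently in the plain dark open tray. Do not drop the rollers, and leave the other things on the bench alone.

Things in the scene. Friction and masses are not known exactly. Their poses are not given: they have to be found in the camera images.
- roller_a_c (a point): centre of one of three aluminium rollers that look the same: round cylinders 48 mm across, 70 mm long, about 0.3 kg, dealt to the rack's saddles at random. x is the cylinder's axis, at the start level and parallel to the rack's x; centre then 40 mm above the bench
- roller_b_c (a point): centre of another of the three rollers, of the same look and size.
- roller_c_c (a point): centre of another of the three rollers, of the same look and size
- rack: fixed grey rack, 100 x 380 mm, origin on the bench under its middle; x points away from the robot, along the rollers. Black saddles, 50 mm (x) by 40 mm (y), at x = 0, y = -105, 0, +105 mm; a roller's bottom is 16 mm above the bench, ridges 4 mm high hold it; lift it clear of these. Posts at x = 40, y = +-178 mm carry the light bar
- bar_edge (a point): middle of the lower front edge of the fixed aluminium light bar, 145 mm above the bench; the bar runs along the rack's y over all rollers, 67 mm deep (12 mm before their middles to 55 mm behind), 24 mm high. It bars a gripper coming straight down: lean the tool about 40 degrees, wrist towards the robot, and go in and out along the fingers
- plate: fixed stone plate, 110 mm (x) by 350 mm (y), sloping 3.5 degrees down to its -y end; origin on the bench under its middle, where the surface is 42 mm high. A roller laid along the plate's x rolls to -y. Kerbs 8 mm high, 90 mm apart, along the long edges
- plate_start (a point): point on the plate's surface near its high end, mid-lane, 105 mm from the plate's middle: set a roller down here, its axis along the plate's x (its centre is then 24 mm higher). From here a true one is in the pen within about 2 s; one of the three has a core off-centre, unseen: it rocks and stays within 30 mm, heavy side down. Axes as the plate's
- pen_mid (a point): point on the plate's surface in the middle of the pen: end wall at the plate's y = -167 mm, mouth at y = -45 mm, clear sides and a cover of steel bars 62 mm above the surface. It holds two rollers, which can enter only by rolling. Axes as the plate's
- tray: fixed dark steel open tray without partitions, for the reject: 110 mm (x) by 140 mm (y), 30 mm high, walls and floor 4 mm. Origin on the bench under its centre. It stands to the left or to the right of the plate, the organiser on the other side
- organiser: bystander: fixed white box of the tray's size with partitions and small parts in it. Origin on the bench under its centre
- cap_big: bystander: brown capacitor, 35 mm across, 50 mm tall, standing loose beside the rack; origin at its underside
- cap_small: bystander: blue capacitor, 22 mm across, 28 mm tall, standing loose on the rack's base behind and between two saddles; origin at its underside
- heatsink: bystander: black finned heat sink, 40 x 50 x 50 mm, loose beside the rack; origin at its underside
- spool: bystander: grey wire spool, 54 mm across, 40 mm tall, loose; origin at its underside
- driver: bystander: screwdriver 160 mm long lying loose on the bench along its x axis; origin at its underside

How it is judged:
By the outcome, as a careful person would: the job done as asked, in the order asked, and still so for the second after the job is handed in, with the robot touching nothing.
It also fails if it takes over 72 s, if anything falls off the work surface, if the arm or the gripper's body presses on something with over 40 N, if the wrist force passes 120 N, or if a joint passes its speed limit or range.

## Working session

There is one attempt and no reset: what is moved stays moved. The work goes in short steps, Python scripts to look and compute and a shell command to move; the robot and the scene stay as the last step left them, time stands still between calls to the robot, and variables do not carry over. Pictures are saved under pics/ and viewed, at most 10 in all, crops included, and the job is handed in when it is done.

```bash
mkdir -p pics; ls; cat > h.py <<'E'
import numpy as np, cv2
from scipy.spatial.transform import Rotation as R
from cell import robot
def cam(name):
    m=robot.camera_model(name); K=np.array(m["camera_matrix"])
    if name=="wrist":
        s=robot.observe(); T=np.eye(4); T[:3,:3]=R.from_euler('xyz',s["tool_rot"]).as_matrix(); T[:3,3]=s["tool_pos"]
        T=T@np.array(m["mount"])
    else:
        T=np.eye(4); a=np.array(m["attitude"]); T[:3,:3]=a if a.shape==(3,3) else R.from_euler('xyz',a).as_matrix(); T[:3,3]=m["position"]
    return K,T
def ray(KT,uv,z):
    K,T=KT; d=T[:3,:3]@np.linalg.solve(K,[uv[0],uv[1],1]); o=T[:3,3]
    return o+d*(z-o[2])/d[2]
def proj(KT,p):
    K,T=KT; c=K@(T[:3,:3].T@(np.array(p)-T[:3,3])); return c[:2]/c[2]
def snap(name,f):
    KT=cam(name); im=robot.read_camera(name); cv2.imwrite(f"pics/{f}.png",im[:,:,::-1]); np.savez(f"pics/{f}.npz",K=KT[0],T=KT[1]); return KT,im
def load(f):
    d=np.load(f"pics/{f}.npz"); return d["K"],d["T"]
E
python3 - <<'E'
from h import *
print(robot.observe())
for n in("scene","top","wrist"): print(n,robot.camera_model(n))
snap("top","top0"); snap("scene","scene0")
E
```

```text
pics
{'time': 0.0, 'qpos': array([ 1.13096358e+00,  3.42723952e-01,  1.52502160e+00,  1.61386766e-05,
        1.27538333e+00, -1.46002928e-01]), 'qvel': array([ 0.00095316, -0.00024251,  0.00157288, -0.0012354 , -0.00108464,
       -0.0009248 ]), 'joint_efforts': array([-5.43943825e-04, -4.31248355e+01, -2.44217777e+01,  7.19388644e-02,
        5.59698092e-02, -1.19373485e-04]), 'tool_pos': array([0.15185732, 0.50214826, 0.23404271]), 'tool_rot': array([-3.14007501e+00, -2.38766157e-04,  2.84775795e+00]), 'contact_force': array([ 0.31198918, -0.272804  , -0.70341059]), 'torque': array([ 0.03204348, -0.00099012,  0.01619569]), 'grip_force': 0.0, 'opening': 0.09200804470253313}
scene {'camera_matrix': array([[433.4904499 ,   0.        , 320.6885369 ],
       [  0.        , 433.4904499 , 239.31199159],
       [  0.        ,   0.        ,   1.        ]]), 'position': array([1.08002398, 0.06626385, 0.83938918]), 'attitude': array([-2.43182447e+00,  8.17833413e-04,  1.69903458e+00])}
top {'camera_matrix': array([[506.38576236,   0.        , 314.41928176],
       [  0.        , 506.38576236, 237.47385909],
       [  0.        ,   0.        ,   1.        ]]), 'position': array([ 0.42435672, -0.01425242,  1.24441101]), 'attitude': array([-3.09617057, -0.00882106, -1.56253038])}
wrist {'camera_matrix': array([[372.24197417,   0.        , 322.0346396 ],
       [  0.        , 372.24197417, 241.554064  ],
       [  0.        ,   0.        ,   1.        ]]), 'mount': array([[-1.23717956e-03, -9.57372098e-01, -2.88854868e-01,
         7.78806851e-02],
       [ 9.99999219e-01, -1.13390660e-03, -5.24858936e-04,
         1.34502016e-03],
       [ 1.74950860e-04, -2.88855292e-01,  9.57372754e-01,
        -1.49930000e-01],
       [ 0.00000000e+00,  0.00000000e+00,  0.00000000e+00,
         1.00000000e+00]])}
```

View pics/top0.png

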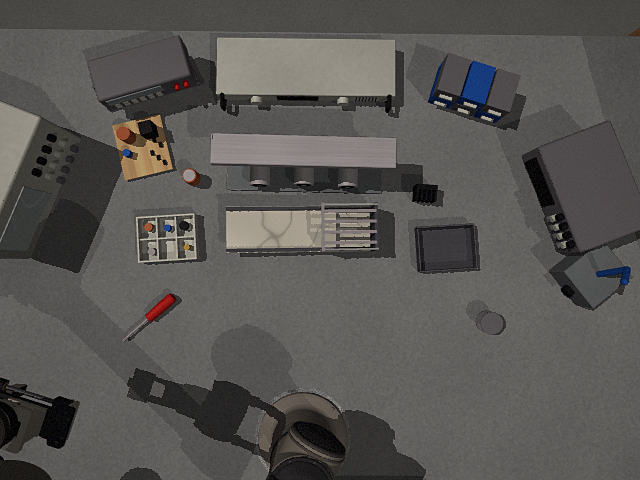

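View pics/scene0.png

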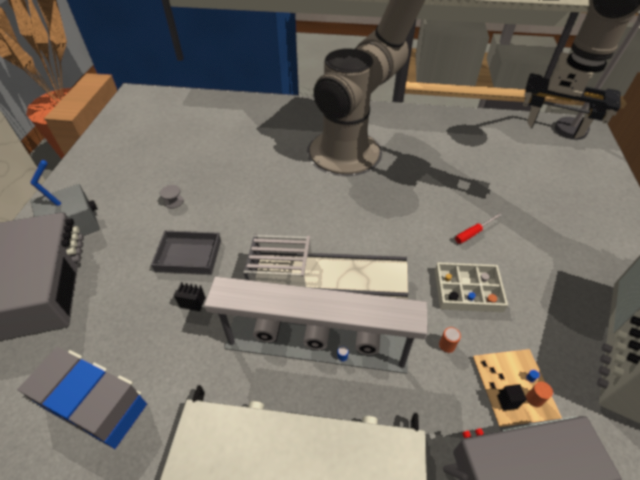

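```bash
python3 - <<'E'
from h import *
im=cv2.imread("pics/top0.png"); c=im[125:280,200:400]; cv2.imwrite("pics/c1.png",cv2.resize(c,None,fx=4,fy=3.87,interpolation=cv2.INTER_CUBIC))
KT=load("top0")
for n,uv,z in [("barTopFL",(211,167),.145),("barFR",(396,167),.145),("plate hiTL",(227,208),.05),("plate BL",(227,249),.05),("plateBR",(377,250),.035),("plTR",(377,205),.035),("r1",(259,187),.04),("r2",(304,187),.04),("r3",(347,187),.04),("tray",(447,248),.03),("org",(168,239),.03),("barback L",(211,134),.169),("trTL",(416,226),.03),("trBR",(479,271),.03)]: print(n,ray(KT,uv,z).round(3))
E
```

```text
barTopFL [0.626 0.204 0.145]
barFR [ 0.63  -0.201  0.145]
plate hiTL [0.547 0.183 0.05 ]
plate BL [0.45  0.181 0.05 ]
plateBR [ 0.451 -0.174  0.035]
plTR [ 0.559 -0.174  0.035]
r1 [0.599 0.109 0.04 ]
r2 [0.6   0.001 0.04 ]
r3 [ 0.601 -0.101  0.04 ]
tray [ 0.457 -0.343  0.03 ]
org [0.473 0.326 0.03 ]
barback L [0.693 0.2   0.169]
trTL [ 0.509 -0.269  0.03 ]
trBR [ 0.403 -0.42   0.03 ]
```

View pics/c1.png

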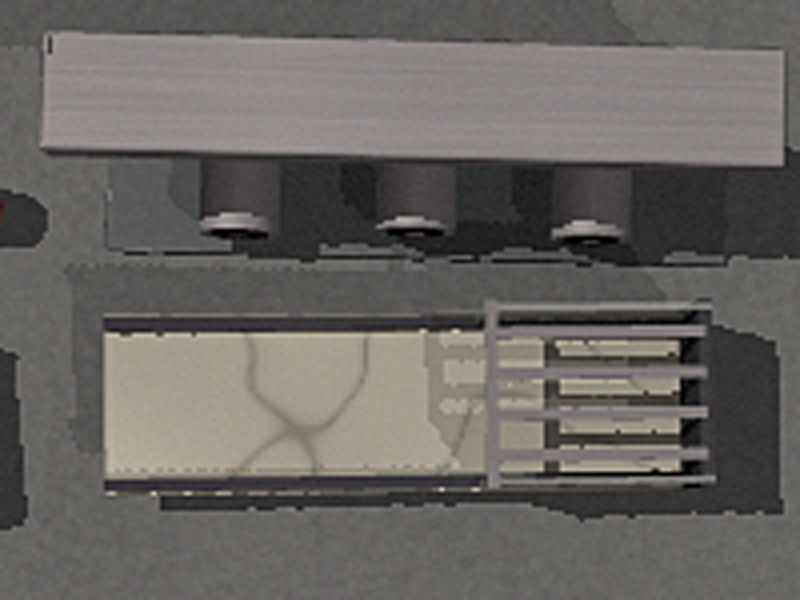

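```bash
python3 -m jog '[[[1,-0.028,-0.026,-0.018,-0.06],[1,-0.056,-0.052,-0.036,-0.12],[1,-0.084,-0.078,-0.054,-0.18],[1,-0.112,-0.104,-0.072,-0.24],[1,-0.14,-0.13,-0.09,-0.29]]]'; python3 -m jog '[[[1,-0.03,-0.025,-0.02,0],[1,-0.06,-0.05,-0.04,0],[1,-0.09,-0.075,-0.06,0],[1,-0.12,-0.1,-0.08,0],[1,-0.15,-0.125,-0.1,0]]]'
```

```text
time: 0.52
tool_pos: [0.2472, 0.3381, 0.324]
tool_rot: [-3.141, -0.0, -3.142]
contact_force: [2.5, 0.5, -0.1]
opening: 0.0917
grip_force: 0.0
time: 0.93
tool_pos: [0.3899, 0.2189, 0.4194]
tool_rot: [3.141, -0.0, 3.138]
contact_force: [0.5, 0.0, 0.3]
opening: 0.0919
grip_force: 0.0
```

```bash
python3 -m jog '[[[1,-0.03,-0.025,-0.03,0],[1,-0.06,-0.05,-0.06,0],[1,-0.09,-0.075,-0.09,0],[1,-0.11,-0.1,-0.11,0],[1,-0.12,-0.11,-0.13,0]]]'; python3 -m jog '[[[1,-0.04,0,0,0],[1,-0.08,0,0,0],[1,-0.12,0,0,0],[1,-0.16,0,0,0],[1,-0.2,0,0,0]]]';python3 -m jog '[[[1,-0.04,0,0,0],[1,-0.08,0,0,0],[1,-0.12,0,0,0],[1,-0.16,0,0,0],[1,-0.2,0,0,0]]]'; python3 -c "
from h import *
print(robot.observe()['qpos'].round(3))"
```

```text
time: 1.35
tool_pos: [0.5092, 0.1086, 0.5477]
tool_rot: [-3.141, -0.002, 3.137]
contact_force: [1.6, 0.9, 0.4]
opening: 0.0919
grip_force: 0.0
time: 1.77
tool_pos: [0.651, 0.1043, 0.5088]
tool_rot: [3.139, -0.001, 3.137]
contact_force: [0.5, 0.1, -2.3]
opening: 0.0916
grip_force: 0.0
time: 2.18
tool_pos: [0.7105, 0.0938, 0.4596]
tool_rot: [3.134, 0.048, 3.138]
contact_force: [0.2, 0.5, -0.1]
opening: 0.0917
grip_force: 0.0
[ 0.022  0.838  0.036  0.007  2.219 -1.541]
```

```bash
for i in 1; do python3 -m jog '[[[1,-0.04,0,-0.04,0],[1,-0.08,0,-0.08,0],[1,-0.12,0,-0.12,0],[1,-0.16,0,-0.16,0],[1,-0.2,0,-0.2,0]]]'; done; python3 -c "
from h import *
print(robot.observe()['qpos'].round(3))"; python3 -m jog '[[[1,0,0,-0.04,0],[1,0,0,-0.08,0],[1,0,0,-0.12,0],[1,0,0,-0.16,0],[1,0,0,-0.2,0]]]';python3 -c "
from h import *
print(robot.observe()['qpos'].round(3))"
```

```text
time: 2.6
tool_pos: [0.7032, 0.0802, 0.4827]
tool_rot: [3.131, 0.078, 3.137]
contact_force: [-0.3, -0.1, -0.0]
opening: 0.0921
grip_force: 0.0
[ 1.000e-03  8.050e-01  3.600e-02  1.300e-02  2.222e+00 -1.558e+00]
time: 3.02
tool_pos: [0.6326, 0.0722, 0.5656]
tool_rot: [3.128, 0.1, 3.137]
contact_force: [-0.9, -0.3, 0.8]
opening: 0.092
grip_force: 0.0
[-0.014  0.677  0.037  0.019  2.328 -1.567]
```

```bash
cat > q.py <<'E'
from h import *
s=robot.observe(); print(s['qpos'].round(3), s['tool_rot'].round(3))
E
python3 -m jog '[[[1,0,0,-0.2,0]]]'; python3 q.py;python3 -m jog '[[[1,-0.2,0,-0.04,0]]]'; python3 q.py;python3 -m jog '[[[1,-0.2,0,0.2,0]]]'; python3 q.py
```

```text
time: 3.1
tool_pos: [0.6143, 0.0699, 0.5845]
tool_rot: [3.126, 0.108, 3.137]
contact_force: [1.6, 0.1, -1.8]
opening: 0.0923
grip_force: 0.0
[-0.019  0.644  0.04   0.023  2.35  -1.569] [3.126 0.108 3.137]
time: 3.18
tool_pos: [0.627, 0.068, 0.5842]
tool_rot: [3.124, 0.142, 3.138]
contact_force: [-0.6, 0.4, 1.6]
opening: 0.0919
grip_force: 0.0
[-0.023  0.648  0.036  0.027  2.316 -1.572] [3.124 0.142 3.138]
time: 3.27
tool_pos: [0.6598, 0.0676, 0.5561]
tool_rot: [3.124, 0.147, 3.137]
contact_force: [0.5, 0.3, -0.5]
opening: 0.0917
grip_force: 0.0
[-0.023  0.696  0.036  0.026  2.263 -1.572] [3.124 0.147 3.137]
```

```bash
for k in 1 2 3 4 5 6; do python3 -m jog '[[[1,-0.2,0,-0.02,0]]]' >/dev/null; done; python3 q.py; python3 -m jog '[[[1,-0.2,0.02,0,0]]]'; python3 q.py; python3 -m jog '[[[1,-0.2,-0.02,0,0]]]'; python3 q.py
```

```text
[-0.045  0.805  0.038  0.045  2.029 -1.586] [3.111 0.271 3.133]
time: 3.85
tool_pos: [0.7806, 0.0557, 0.4855]
tool_rot: [3.109, 0.297, 3.131]
contact_force: [-0.2, -0.1, -0.2]
opening: 0.0917
grip_force: 0.0
[-0.043  0.82   0.037  0.046  1.989 -1.584] [3.109 0.297 3.131]
time: 3.93
tool_pos: [0.7959, 0.0519, 0.4778]
tool_rot: [3.107, 0.32, 3.133]
contact_force: [-0.4, -0.0, 0.4]
opening: 0.0918
grip_force: 0.0
[-0.05   0.834  0.037  0.051  1.951 -1.591] [3.107 0.32  3.133]
```

```bash
for k in 1 2 3; do python3 -m jog '[[[1,-0.2,0.08,-0.06,0]]]' >/dev/null; python3 q.py; done;  for k in 1 2 3; do python3 -m jog '[[[1,-0.2,0.0,-0.1,0]]]' >/dev/null; done; python3 q.py;python3 -m jog '[[[1,-0.2,0.08,-0.06,0]]]'; python3 q.py
```

```text
[-0.038  0.837  0.04   0.046  1.925 -1.576] [3.106 0.34  3.127]
[-0.019  0.834  0.038  0.044  1.9   -1.562] [3.102 0.368 3.128]
[-0.003  0.831  0.037  0.041  1.876 -1.548] [3.098 0.397 3.128]
[-0.023  0.794  0.036  0.057  1.831 -1.561] [3.089 0.48  3.124]
time: 4.52
tool_pos: [0.8206, 0.0826, 0.5336]
tool_rot: [3.086, 0.509, 3.118]
contact_force: [0.0, 0.9, 0.1]
opening: 0.0919
grip_force: 0.0
[-0.011  0.787  0.036  0.051  1.809 -1.548] [3.086 0.509 3.118]
```

```bash
cat > q.py <<'E'
from h import *
s=robot.observe(); M=R.from_euler('xyz',s['tool_rot']).as_matrix()
g=np.array(s['tool_pos'])-0.011*M[:,2]
print("t",round(s['time'],2),"q",s['qpos'].round(3),"rot", s['tool_rot'].round(3),"grasp",g.round(4),"f",s['contact_force'].round(1),"op",round(s['opening'],4),round(s['grip_force'],1))
E
for k in 1 2 3; do python3 -m jog '[[[1,-0.2,0.1,-0.06,0]]]' >/dev/null; done; python3 q.py; python3 -c "
from h import *
s=robot.observe();print(R.from_euler('xyz',s['tool_rot']).as_matrix().round(3))"
```

```text
t 4.77 q [ 0.052  0.775  0.037  0.029  1.744 -1.502] rot [3.071 0.582 3.117] grasp [0.8213 0.1278 0.5628] f [ 0.2 -0.1  0.6] op 0.0919 0.0
[[-0.835 -0.015  0.55 ]
 [ 0.02   0.998  0.058]
 [-0.55   0.059 -0.833]]
```

```bash
for k in 1 2 3; do python3 -m jog '[[[1,0.036,-0.004,0.011,0],[1,0.072,-0.008,0.022,0],[1,0.109,-0.012,0.033,0],[1,0.145,-0.016,0.044,0]]]' >/dev/null; python3 q.py; done; python3 - <<'E'
from h import *
KT,im=snap("wrist","w1")
for p in [(.605,.108,.064),(.605,.108,.016),(.605,.003,.064),(.628,.1,.145)]: print(p,proj(KT,p).round(0))
E
```

```text
t 5.1 q [ 0.046  0.478  0.777  0.033  1.3   -1.522] rot [3.071 0.583 3.118] grasp [0.7687 0.1219 0.497 ] f [2.1 0.2 1.2] op 0.0917 0.0
t 5.43 q [ 0.034  0.271  1.395  0.05   0.892 -1.554] rot [3.071 0.582 3.118] grasp [0.6704 0.111  0.3791] f [0.9 0.7 0.7] op 0.0918 0.0
t 5.77 q [ 0.016  0.18   1.848  0.096  0.531 -1.621] rot [3.071 0.582 3.119] grasp [0.5739 0.1003 0.2622] f [ 1.  -0.3 -0.6] op 0.0919 0.0
(0.605, 0.108, 0.064) [316. 122.]
(0.605, 0.108, 0.016) [313.  92.]
(0.605, 0.003, 0.064) [186. 125.]
(0.628, 0.1, 0.145) [310. 213.]
```

View pics/w1.png

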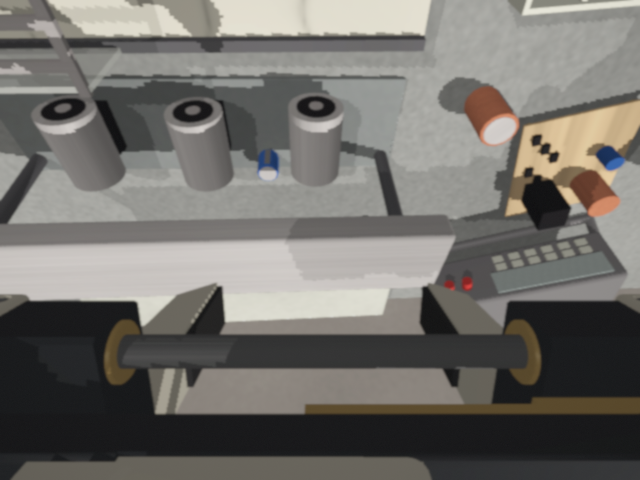

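```bash
python3 - <<'E'
from h import *
from scipy.optimize import least_squares
KT=load("w1")
for uv in [(316,106),(193,110),(65,108)]: print(ray(KT,uv,.04).round(4))
for uv in [(10,78),(400,78)]: print("rack front",ray(KT,uv,.012).round(4))
print("kerb/plate far edge",ray(KT,(420,46),.056).round(4),ray(KT,(100,46),.045).round(4))
print("bar low front",ray(KT,(10,222),.145).round(4),ray(KT,(440,218),.145).round(4),"cap small",ray(KT,(268,175),.04).round(3))
D=[([.3427,1.525,1.2754],.5246,.234),([.838,.036,2.219],np.hypot(.7105,.0938),.4596),([.677,.037,2.328],np.hypot(.6326,.0722),.5656),([.787,.036,1.809],np.hypot(.8206,.0826),.5336),
([.18,1.848,.531],np.hypot(.5739+.011*.55,.1003),.2622-.011*.833),([.478,.777,1.3],np.hypot(.7687+.006,.1219),.497-.009),([.271,1.395,.892],np.hypot(.6704+.006,.111),.3791-.009)]
def f(p,q): 
    a,b,c,h,r0,e=p; s1=q[0];s2=s1+q[1];s3=s2+q[2]
    return np.array([r0+a*np.sin(s1)+b*np.sin(s2+e)+c*np.sin(s3), h+a*np.cos(s1)+b*np.cos(s2+e)+c*np.cos(s3)])
res=least_squares(lambda p:np.concatenate([f(p,q)-[r,z] for q,r,z in D]),[.4,.4,.2,.3,0,0])
print(res.x.round(3),np.abs(res.fun).max())
p=res.x
for r,z,l in [(.52,.063,.58),(.52,.063,.45),(.52,.12,.58),(.575,.02,.58),(.65,.03,.58),(.65,.15,.58),(.55,.2,.58)]:
    s=least_squares(lambda q:np.r_[f(p,q)-[r,z],q.sum()-(np.pi-l)],[.4,1.6,.6]); print(r,z,l,s.x.round(2),round(s.cost,6))
E
```

```text
[0.6044 0.1095 0.04  ]
[0.606  0.0047 0.04  ]
[ 0.6021 -0.099   0.04  ]
rack front [ 0.5898 -0.1483  0.012 ]
rack front [0.5947 0.1866 0.012 ]
kerb/plate far edge [0.549  0.1847 0.056 ] [ 0.5513 -0.0472  0.045 ]
bar low front [ 0.6274 -0.11    0.145 ] [0.638  0.1992 0.145 ] cap small [0.679 0.061 0.04 ]
[0.505 0.382 0.311 0.224 0.006 0.12 ] 0.0008654870650208757
0.52 0.063 0.58 [ 0.44  2.24 -0.11] 0.0
0.52 0.063 0.45 [0.42 2.13 0.13] 0.0
0.52 0.12 0.58 [0.29 2.19 0.08] 0.0
0.575 0.02 0.58 [ 0.59  2.12 -0.15] 0.0
0.65 0.03 0.58 [0.64 1.91 0.01] 0.0
0.65 0.15 0.58 [0.42 1.83 0.31] 0.0
0.55 0.2 0.58 [0.19 2.01 0.36] 0.0
```

```bash
python3 -m jog '[[[1,0.036,0,0.018,0],[1,0.072,0,0.036,0],[1,0.109,0,0.054,0],[1,0.145,0,0.07,0]]]' >/dev/null; python3 q.py;  python3 -m jog '[[[1,0.035,0,0.018,0]]]'>/dev/null; python3 q.py
```

```text
t 6.15 q [ 0.028  0.22   2.11   0.171  0.285 -1.694] rot [3.07  0.529 3.123] grasp [0.5024 0.105  0.1643] f [ 1.4 -0.4 -1.2] op 0.092 0.0
t 6.23 q [ 0.027  0.219  2.132  0.186  0.283 -1.711] rot [3.069 0.509 3.124] grasp [0.4906 0.105  0.1562] f [ 1.3 -0.1  0.5] op 0.0921 0.0
```

```bash
for k in 1 2 3 4; do python3 -m jog '[[[1,0.03,0,0.028,0]]]'>/dev/null; python3 q.py; done
```

```text
t 6.32 q [ 0.026  0.243  2.142  0.204  0.284 -1.731] rot [3.066 0.476 3.127] grasp [0.4833 0.1059 0.1413] f [ 0.4 -0.1 -0.5] op 0.0916 0.0
t 6.4 q [ 0.024  0.269  2.15   0.224  0.283 -1.753] rot [3.064 0.444 3.13 ] grasp [0.4771 0.1065 0.1261] f [ 0.2 -0.2  0. ] op 0.0918 0.0
t 6.48 q [ 0.023  0.295  2.16   0.245  0.283 -1.777] rot [3.061 0.41  3.132] grasp [0.4689 0.1072 0.1108] f [-0.8  0.3 -0.1] op 0.0916 0.0
t 6.57 q [ 0.021  0.32   2.172  0.267  0.283 -1.802] rot [3.058 0.375 3.135] grasp [0.4594 0.108  0.0958] f [ 0.9 -0.2  0.4] op 0.0922 0.0
```

```bash
python3 -m jog '[[[1,-0.008,0,0.022,0]]]'>/dev/null; python3 q.py; python3 -c "
from h import *
s=robot.observe();M=R.from_euler('xyz',s['tool_rot']).as_matrix();print(M.round(3))
t=M.T@(np.array([.62,.109,.042])-np.array([.0,0,0])-(np.array(s['tool_pos'])-.011*M[:,2]));print(t)"
```

```text
t 6.65 q [ 0.022  0.368  2.138  0.27   0.285 -1.805] rot [3.057 0.358 3.136] grasp [0.4728 0.1095 0.0829] f [-0.7 -0.2  0.6] op 0.0917 0.0
[[-0.937 -0.024  0.349]
 [ 0.005  0.997  0.083]
 [-0.35   0.079 -0.933]]
[-0.12354349 -0.00733751  0.08952601]
```

```bash
python3 -m jog '[[[1,-0.001,0,0.012,0]]]'>/dev/null; python3 -m jog '[[[1,-0.001,0,0.004,0]]]'>/dev/null; python3 q.py; cat > to.py <<'E'
# usage: to.py x y z  -> tool shift for the grasp point to reach a world point
from h import *; import sys
s=robot.observe();M=R.from_euler('xyz',s['tool_rot']).as_matrix()
g=np.array(s['tool_pos'])-.011*M[:,2]
for a in sys.argv[1:]:
    p=np.array(eval(a)); d=p-g; print(a,"tool shift",(M.T@d).round(4),"|d|",np.linalg.norm(d).round(3),"yawerr",np.arctan2(-M[0,1],M[1,1]).round(4)); g=p
print("z axis",M[:,2].round(3))
E
python3 to.py "(.62,.109,.042)"
```

```text
t 6.82 q [ 0.023  0.404  2.106  0.273  0.283 -1.806] rot [3.056 0.356 3.136] grasp [0.4878 0.1101 0.0752] f [-0.1 -0.5 -0.9] op 0.0918 0.0
(.62,.109,.042) tool shift [-0.1123 -0.0069  0.077 ] |d| 0.136 yawerr 0.0242
z axis [ 0.348  0.083 -0.934]
```

```bash
for k in 1 2; do python3 -m jog '[[[1,0.016,0,0.002,0]]]'>/dev/null; python3 q.py; done; python3 to.py "(.474,.109,.078)"  "(.474,.109,.2)" "(.552,.095,.22)" "(.62,.109,.042)"
```

```text
t 6.9 q [ 0.022  0.392  2.128  0.28   0.283 -1.815] rot [3.055 0.348 3.137] grasp [0.4767 0.1099 0.0752] f [-0.2 -0.5 -0.3] op 0.0917 0.0
t 6.98 q [ 0.021  0.377  2.155  0.287  0.283 -1.824] rot [3.054 0.335 3.138] grasp [0.4619 0.1099 0.0745] f [-1.   0.6 -0.1] op 0.0917 0.0
(.474,.109,.078) tool shift [-0.0126 -0.0009  0.0006] |d| 0.013 yawerr 0.0254
(.474,.109,.2) tool shift [-0.0402  0.0101 -0.1148] |d| 0.122 yawerr 0.0254
(.552,.095,.22) tool shift [-0.0803 -0.0143  0.0056] |d| 0.082 yawerr 0.0254
(.62,.109,.042) tool shift [-0.0056 -0.0025  0.191 ] |d| 0.191 yawerr 0.0254
z axis [ 0.328  0.086 -0.941]
```

```bash
python3 -m jog '[[[1,-0.02,-0.001,-0.03,0.01],[1,-0.05,-0.002,-0.06,0.02],[1,-0.08,-0.003,-0.085,0.035],[1,-0.11,-0.005,-0.105,0.035],[1,-0.14,-0.007,-0.11,0.035]]]' >/dev/null; python3 -m jog '[[[1,0,0,0,0]]]' >/dev/null;python3 q.py; python3 to.py "(.620,.1095,.044)" ; python3 - <<'E'
from h import *
KT,im=snap("wrist","w2")
for p in [(.605,.1095,.04),(.606,.0047,.04),(.603,-.099,.04)]: print(p,proj(KT,p).round(0))
E
```

```text
t 7.48 q [-0.021  0.27   1.734  0.13   0.795 -1.643] rot [3.042 0.345 3.1  ] grasp [0.5632 0.0923 0.2293] f [ 0.7 -0.6  0.3] op 0.0915 0.0
(.620,.1095,.044) tool shift [0.0099 0.0002 0.1943] |d| 0.195 yawerr -0.0077
z axis [ 0.34   0.086 -0.936]
(0.605, 0.1095, 0.04) [321. 190.]
(0.606, 0.0047, 0.04) [201. 198.]
(0.603, -0.099, 0.04) [ 77. 201.]
```

View pics/w2.png

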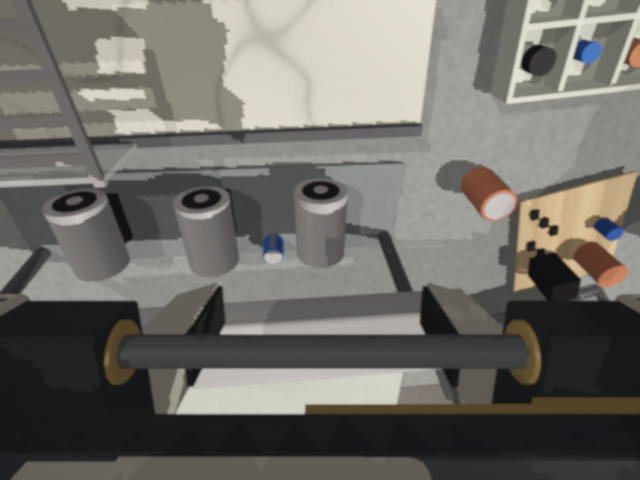

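```bash
python3 -m jog '[[[1,0.009,0,0.03,0],[1,0.01,0,0.06,0],[1,0.01,0,0.09,0],[1,0.01,0,0.12,0],[1,0.01,0,0.14,0]]]' >/dev/null; python3 q.py; python3 -m jog '[[[0.9,0,0,0.02,0],[0.8,0,0,0.04,0],[0.6,0,0,0.053,0],[0.6,0,0,0.053,0]]]' 30 ; python3 q.py; python3 to.py "(.620,.1095,.044)"; python3 -c "
from h import *
print(ray(load('w2'),(100,182),.1))"
```

```text
t 7.95 q [ 0.007  0.522  1.807  0.18   0.488 -1.685] rot [3.042 0.327 3.101] grasp [0.5923 0.1057 0.0853] f [-0.1 -1.1  0.1] op 0.0918 0.0
time: 8.28
tool_pos: [0.6129, 0.1111, 0.0251]
tool_rot: [3.043, 0.326, 3.102]
contact_force: [-1.2, -0.1, 0.1]
opening: 0.0751
grip_force: 0.0
t 8.28 q [ 0.016  0.628  1.789  0.209  0.402 -1.71 ] rot [3.043 0.326 3.102] grasp [0.6094 0.1102 0.0355] f [-1.2 -0.1  0.1] op 0.0751 0.0
(.620,.1095,.044) tool shift [-0.0128  0.0002 -0.0047] |d| 0.014 yawerr -0.0083
z axis [ 0.322  0.086 -0.943]
[ 0.55675871 -0.04141345  0.1       ]
```

```bash
python3 -m jog '[[[0.6,-0.005,0,-0.003,0],[0.6,-0.010,0,-0.0045,0],[0.6,-0.010,0,-0.0045,0]]]'; python3 q.py; python3 -m jog '[[[-1,0,0,0,0],[-1,0,0,0,0],[-1,0,0,0,0],[-1,0,0,0,0],[-1,0,0,0,0]]]' 45; python3 q.py
```

```text
time: 8.53
tool_pos: [0.6263, 0.1099, 0.0388]
tool_rot: [3.042, 0.338, 3.101]
contact_force: [1.2, -0.5, -0.2]
opening: 0.0738
grip_force: 0.0
t 8.53 q [ 0.013  0.619  1.755  0.195  0.433 -1.697] rot [3.042 0.338 3.101] grasp [0.6227 0.109  0.0491] f [ 1.2 -0.5 -0.2] op 0.0738 0.0
time: 8.95
tool_pos: [0.6247, 0.1097, 0.0364]
tool_rot: [3.043, 0.334, 3.101]
contact_force: [-1.6, -3.2, 3.8]
opening: 0.0473
grip_force: 45.0
t 8.95 q [ 0.013  0.622  1.757  0.195  0.432 -1.698] rot [3.043 0.334 3.101] grasp [0.6211 0.1088 0.0468] f [-1.6 -3.2  3.8] op 0.0473 45.0
```

```bash
python3 to.py "(.621,.109,.065)" "(.560,.109,.105)" "(.479,.109,.12)" "(.479,.1085,.081)"
```

```text
(.621,.109,.065) tool shift [-0.0058  0.0019 -0.0171] |d| 0.018 yawerr -0.008
(.560,.109,.105) tool shift [ 0.0445  0.0032 -0.0577] |d| 0.073 yawerr -0.008
(.479,.109,.12) tool shift [ 0.0716  0.0008 -0.0408] |d| 0.082 yawerr -0.008
(.479,.1085,.081) tool shift [ 0.0128 -0.0041  0.0366] |d| 0.039 yawerr -0.008
z axis [ 0.33   0.086 -0.94 ]
```

```bash
python3 -m jog '[[[-1,-0.006,0.002,-0.018,0],[-1,0.01,0.003,-0.038,0],[-1,0.024,0.004,-0.056,0],[-1,0.039,0.005,-0.075,0]]]' >/dev/null; python3 q.py;  python3 -m jog '[[[-1,0.024,0,-0.014,0],[-1,0.048,0.001,-0.028,0],[-1,0.072,0.001,-0.041,0],[-1,0.072,0.001,-0.041,0]]]' ; python3 q.py; python3 to.py "(.479,.1085,.081)"
```

```text
t 9.28 q [ 0.015  0.444  1.883  0.175  0.485 -1.673] rot [3.042 0.331 3.101] grasp [0.5582 0.1091 0.1044] f [ 0.2  0.4 -1.3] op 0.0473 45.0
time: 9.62
tool_pos: [0.4756, 0.1108, 0.1084]
tool_rot: [3.042, 0.326, 3.102]
contact_force: [-0.6, 0.8, -3.0]
opening: 0.0472
grip_force: 45.0
t 9.62 q [ 0.02   0.297  2.081  0.189  0.439 -1.686] rot [3.042 0.326 3.102] grasp [0.4721 0.1098 0.1188] f [-0.6  0.8 -3. ] op 0.0472 45.0
(.479,.1085,.081) tool shift [ 0.0055 -0.0048  0.0377] |d| 0.038 yawerr -0.0074
z axis [ 0.323  0.087 -0.943]
```

```bash
python3 -m jog '[[[-1,0.002,-0.002,0.012,0],[-1,0.005,-0.005,0.024,0],[-1,0.005,-0.005,0.033,0],[-1,0.005,-0.005,0.033,0]]]'>/dev/null; python3 q.py; python3 - <<'E'
from h import *
snap("wrist","w3")
E
```

```text
t 9.95 q [ 0.014  0.38   2.091  0.244  0.344 -1.749] rot [3.042 0.33  3.101] grasp [0.4838 0.1074 0.085 ] f [-1.2 -0.4 -2.4] op 0.047 45.0
```

View pics/w3.png

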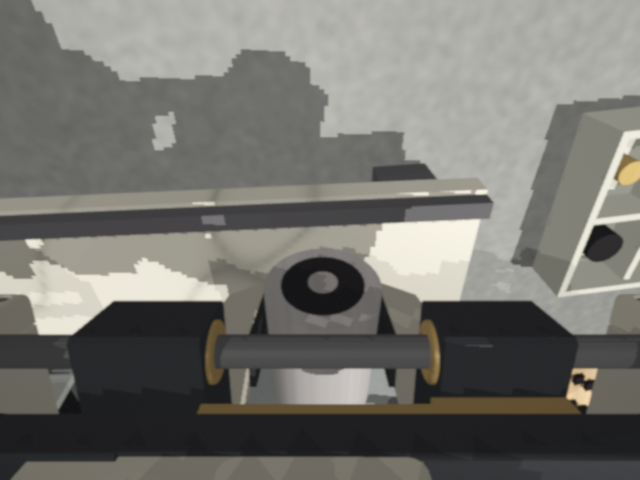

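```bash
python3 - <<'E'
from h import *
KT=load("w3")
print("face",ray(KT,(323,285),.078),"kerb top inner",ray(KT,(323,224),.057),ray(KT,(150,233),.05),"outer",ray(KT,(323,207),.057))
print("end corner",ray(KT,(490,205),.06),ray(KT,(490,190),.06))
E
python3 to.py "(.479,.1085,.081)"
```

```text
face [0.46855692 0.10964297 0.078     ] kerb top inner [0.45263972 0.11180145 0.057     ] [0.45651927 0.03663109 0.05      ] outer [0.4442101  0.11187247 0.057     ]
end corner [0.44610711 0.18300057 0.06      ] [0.43882986 0.18108012 0.06      ]
(.479,.1085,.081) tool shift [0.0063 0.0005 0.0029] |d| 0.007 yawerr -0.0085
z axis [ 0.327  0.086 -0.941]
```

```bash
python3 -m jog '[[[-1,0.005,0.0005,0.0015,0],[-1,0.005,0.0005,0.0015,0]]]' >/dev/null; python3 q.py; for k in 1 2 3; do python3 -m jog '[[[-1,0.0005,0,0.0015,0],[-1,0.0005,0,0.0015,0]]]' >/dev/null; python3 q.py; done
```

```text
t 10.17 q [ 0.017  0.378  2.105  0.251  0.331 -1.755] rot [3.042 0.332 3.101] grasp [0.4792 0.1085 0.0834] f [-0.4 -0.3 -2.8] op 0.0472 45.0
t 10.33 q [ 0.017  0.381  2.105  0.254  0.326 -1.758] rot [3.042 0.334 3.101] grasp [0.4802 0.1085 0.0823] f [ 0.2 -0.7 -2.5] op 0.0474 45.0
t 10.5 q [ 0.017  0.385  2.106  0.257  0.321 -1.761] rot [3.042 0.334 3.101] grasp [0.4802 0.1086 0.0806] f [ 0.6 -0.2 -2.7] op 0.0471 45.0
t 10.67 q [ 0.017  0.389  2.108  0.261  0.317 -1.764] rot [3.042 0.334 3.101] grasp [0.4802 0.1087 0.079 ] f [-0.  -0.8 -3.7] op 0.0471 45.0
```

```bash
for k in 1 2 3; do python3 -m jog '[[[-1,0.0005,0,0.0012,0],[-1,0.0005,0,0.0012,0]]]' >/dev/null; python3 q.py; done
```

```text
t 10.83 q [ 0.017  0.389  2.109  0.263  0.314 -1.767] rot [3.042 0.336 3.101] grasp [0.4803 0.1087 0.0788] f [-6.8 -1.9 11.2] op 0.0468 45.0
t 11.0 q [ 0.017  0.389  2.11   0.266  0.31  -1.77 ] rot [3.042 0.337 3.101] grasp [0.4803 0.1088 0.0787] f [-15.2  -6.1  28.4] op 0.0474 45.0
t 11.17 q [ 0.017  0.389  2.112  0.269  0.307 -1.772] rot [3.042 0.339 3.101] grasp [0.4803 0.1088 0.0786] f [-23.5  -8.6  43.4] op 0.0469 45.0
```

```bash
python3 -m jog '[[[-1,-0.001,0,-0.0025,0],[-1,-0.001,0,-0.0025,0]]]' >/dev/null; python3 q.py; python3 -m jog '[[[0.2,0,0,0,0],[0.6,0,0,0,0],[1,0,0,-0.03,0],[1,0,0,-0.07,0],[1,0,0,-0.11,0]]]' ; python3 q.py; python3 - <<'E'
from h import *
a=robot.read_camera("top");  cv2.imwrite("pics/t1.png",a[:,:,::-1])
E
python3 -m jog '[[[1,0,0,0,0],[1,0,0,0,0],[1,0,0,0,0],[1,0,0,0,0],[1,0,0,0,0]]]'>/dev/null; python3 - <<'E'
from h import *
b=robot.read_camera("top"); cv2.imwrite("pics/t2.png",b[:,:,::-1])
a=cv2.imread("pics/t1.png")[:,:,::-1]; o=cv2.imread("pics/top0.png")[:,:,::-1]
cv2.imwrite("pics/tt.png",np.vstack([cv2.resize(x[120:300,180:440],None,fx=2,fy=2)[:,:,::-1][:290] for x in (a,b)]))
E
```

```text
t 11.33 q [ 0.017  0.389  2.109  0.263  0.313 -1.766] rot [3.042 0.336 3.101] grasp [0.4806 0.1087 0.079 ] f [-0.1  0.6 -2.4] op 0.0472 45.0
time: 11.75
tool_pos: [0.4464, 0.1001, 0.1706]
tool_rot: [3.043, 0.33, 3.101]
contact_force: [1.7, 0.1, 0.1]
opening: 0.0758
grip_force: 0.0
t 11.75 q [-0.008  0.131  2.073  0.154  0.61  -1.667] rot [3.043 0.33  3.101] grasp [0.4428 0.0992 0.181 ] f [1.7 0.1 0.1] op 0.0758 0.0
```

View pics/tt.png

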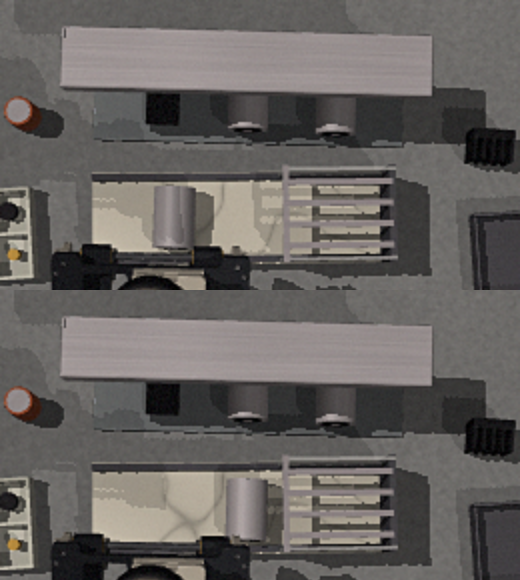

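```bash
python3 to.py "(.557,-.012,.225)"; python3 to.py "(.62,.0047,.046)"
```

```text
(.557,-.012,.225) tool shift [-0.1262 -0.1058 -0.0149] |d| 0.165 yawerr -0.0082
z axis [ 0.327  0.086 -0.941]
(.62,.0047,.046) tool shift [-0.1269 -0.1054  0.1756] |d| 0.241 yawerr -0.0082
z axis [ 0.327  0.086 -0.941]
```

```bash
python3 -m jog '[[[0.65,-0.026,-0.022,-0.005,0],[0.65,-0.052,-0.044,-0.01,0],[0.65,-0.078,-0.066,-0.015,0],[0.65,-0.104,-0.088,-0.015,0],[0.65,-0.127,-0.106,-0.015,0]]]' >/dev/null; python3 -m jog '[[[0.65,0,0,0.03,0],[0.65,0,0,0.06,0],[0.65,0,0,0.09,0],[0.65,0,0,0.1,0],[0.65,0,0,0.1,0]]]' >/dev/null; python3 q.py; python3 to.py "(.619,.0047,.046)"
```

```text
t 13.1 q [-0.215  0.442  1.789  0.268  0.623 -1.957] rot [3.041 0.327 3.101] grasp [ 0.5897 -0.0032  0.1294] f [-0.1  0.5  0.3] op 0.0757 0.0
(.619,.0047,.046) tool shift [-0.0006  0.0002  0.0888] |d| 0.089 yawerr -0.0082
z axis [ 0.324  0.087 -0.942]
```

```bash
python3 -m jog '[[[0.65,-0.002,0,0.02,0],[0.65,-0.002,0,0.04,0],[0.65,-0.002,0,0.055,0],[0.65,-0.002,0,0.065,0]]]' >/dev/null; python3 q.py; python3 -m jog '[[[0.65,-0.001,0,0.012,0],[0.65,-0.002,0,0.022,0],[0.65,-0.002,0,0.022,0]]]' >/dev/null; python3 q.py;  python3 to.py "(.619,.0047,.046)"
```

```text
t 13.43 q [-0.195  0.562  1.778  0.31   0.509 -1.992] rot [3.042 0.331 3.103] grasp [0.6132 0.0023 0.0722] f [-4.8 -0.3  1.2] op 0.0755 0.0
t 13.68 q [-0.187  0.608  1.767  0.324  0.479 -2.004] rot [3.042 0.326 3.105] grasp [0.6205 0.0046 0.0505] f [-8.2  1.  -5.6] op 0.0759 0.0
(.619,.0047,.046) tool shift [ 0.0028 -0.0004  0.0038] |d| 0.005 yawerr -0.0049
z axis [ 0.322  0.088 -0.942]
```

```bash
python3 -m jog '[[[0.65,0.006,0,0.002,0],[0.65,0.006,0,0.002,0]]]' >/dev/null; python3 q.py;python3 -m jog '[[[-1,0,0,0,0],[-1,0,0,0,0],[-1,0,0,0,0],[-1,0,0,0,0],[-1,0,0,0,0]]]' 45 >/dev/null; python3 q.py;  python3 to.py "(.6145,.0047,.067)" "(.560,.0047,.105)"  "(.50,.06,.14)" "(.478,.1085,.12)" "(.478,.1085,.085)"
```

```text
t 13.85 q [-0.189  0.606  1.782  0.337  0.46  -2.017] rot [3.042 0.334 3.101] grasp [0.6179 0.0042 0.0491] f [-0.8  0.3 -1.2] op 0.0763 0.0
t 14.27 q [-0.19   0.607  1.781  0.336  0.459 -2.016] rot [3.043 0.335 3.101] grasp [0.6188 0.0036 0.0492] f [-2.8 -4.3  1.9] op 0.0473 45.3
(.6145,.0047,.067) tool shift [-0.0017  0.0027 -0.0181] |d| 0.018 yawerr -0.0081
(.560,.0047,.105) tool shift [ 0.0389  0.0031 -0.0537] |d| 0.066 yawerr -0.0081
(.50,.06,.14) tool shift [ 0.0472  0.0578 -0.048 ] |d| 0.089 yawerr -0.0081
(.478,.1085,.12) tool shift [0.0292 0.0462 0.0157] |d| 0.057 yawerr -0.0081
(.478,.1085,.085) tool shift [ 0.0115 -0.0033  0.0329] |d| 0.035 yawerr -0.0081
z axis [ 0.331  0.085 -0.94 ]
```

```bash
python3 -m jog '[[[-1,0,0,-0.012,0],[-1,0,0,-0.025,0],[-1,0,0,-0.036,0],[-1,0,0,-0.036,0]]]' >/dev/null; python3 q.py; python3 to.py "(.606,.108,.084)" "(.550,.1085,.115)" "(.4765,.1085,.12)" "(.4765,.1085,.0855)"
```

```text
t 14.6 q [-0.2    0.532  1.791  0.305  0.521 -1.99 ] rot [3.043 0.336 3.101] grasp [0.6066 0.0007 0.0848] f [ 0.9  0.2 -3.1] op 0.0471 45.0
(.606,.108,.084) tool shift [0.005  0.1067 0.0097] |d| 0.107 yawerr -0.0078
(.550,.1085,.115) tool shift [ 0.0426  0.003  -0.0477] |d| 0.064 yawerr -0.0078
(.4765,.1085,.12) tool shift [ 0.0677 -0.0001 -0.0291] |d| 0.074 yawerr -0.0078
(.4765,.1085,.0855) tool shift [ 0.0114 -0.0032  0.0324] |d| 0.034 yawerr -0.0078
z axis [ 0.332  0.086 -0.939]
```

```bash
python3 -m jog '[[[-1,0.001,0.03,0.002,0],[-1,0.003,0.06,0.005,0],[-1,0.004,0.085,0.007,0],[-1,0.005,0.107,0.01,0],[-1,0.005,0.107,0.01,0]]]' >/dev/null; python3 q.py; python3 -m jog '[[[-1,0.022,0.001,-0.024,0],[-1,0.043,0.003,-0.048,0],[-1,0.077,0.003,-0.062,0],[-1,0.11,0.003,-0.077,0],[-1,0.11,0.003,-0.077,0]]]' >/dev/null; python3 q.py; python3 to.py "(.4765,.1085,.0855)"
```

```text
t 15.02 q [ 0.019  0.546  1.777  0.175  0.488 -1.672] rot [3.041 0.332 3.104] grasp [0.6049 0.1122 0.0811] f [-1.   0.4 -3. ] op 0.0471 45.0
t 15.43 q [ 0.019  0.297  2.091  0.193  0.433 -1.692] rot [3.042 0.323 3.102] grasp [0.4679 0.1093 0.1162] f [-0.5  0.6 -4.1] op 0.0466 45.0
(.4765,.1085,.0855) tool shift [ 0.0016 -0.0036  0.0317] |d| 0.032 yawerr -0.0076
z axis [ 0.319  0.087 -0.944]
```

```bash
python3 -m jog '[[[-1,0.001,-0.002,0.016,0],[-1,0.002,-0.0035,0.03,0],[-1,0.002,-0.0035,0.03,0],[-1,0.002,-0.0035,0.03,0]]]' >/dev/null; python3 q.py;  python3 - <<'E'
from h import *
_,w=snap("wrist","w4"); _,t=snap("top","t3")
cv2.imwrite("pics/m4.png",np.hstack([w[150:450,150:500,::-1],cv2.resize(t[190:265,220:400,::-1],None,fx=2.5,fy=4)]))
E
```

```text
t 15.77 q [ 0.015  0.374  2.087  0.236  0.353 -1.74 ] rot [3.042 0.332 3.1  ] grasp [0.4843 0.1079 0.0885] f [ 0.1 -0.2 -3.1] op 0.047 45.0
```

View pics/m4.png

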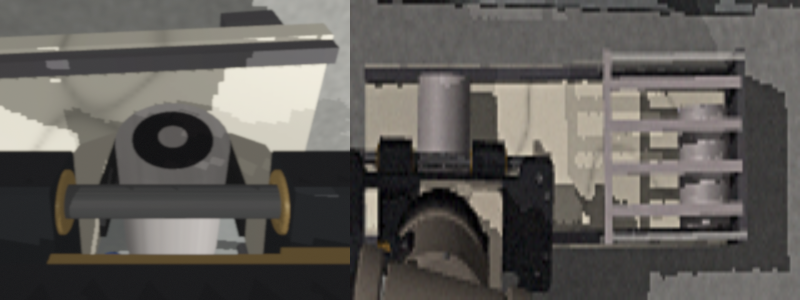

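```bash
python3 -c "
from h import *
print(ray(load('w4'),(323,287),.079))"; python3 -m jog '[[[-1,0.007,0,0.002,0],[-1,0.007,0,0.002,0]]]' >/dev/null; python3 q.py; for k in 1 2; do python3 -m jog '[[[-1,0.0005,0,0.0015,0],[-1,0.0005,0,0.0015,0]]]' >/dev/null; python3 q.py; done
```

```text
[0.47253101 0.11033282 0.079     ]
t 16.03 q [ 0.017  0.373  2.109  0.249  0.332 -1.752] rot [3.042 0.332 3.101] grasp [0.4772 0.1088 0.0844] f [-1.2  1.1 -4.3] op 0.0469 45.0
t 16.2 q [ 0.018  0.377  2.108  0.252  0.327 -1.754] rot [3.042 0.334 3.101] grasp [0.4786 0.1089 0.0832] f [-0.   0.1 -2. ] op 0.0471 45.0
t 16.37 q [ 0.018  0.381  2.109  0.255  0.323 -1.758] rot [3.042 0.334 3.101] grasp [0.4789 0.109  0.0816] f [ 0.8  0.7 -3.6] op 0.0471 45.0
```

```bash
for k in 1 2 3; do python3 -m jog '[[[-1,0.0012,0,0.001,0],[-1,0.0012,0,0.001,0]]]' >/dev/null; python3 q.py; done
```

```text
t 16.53 q [ 0.018  0.381  2.111  0.258  0.317 -1.761] rot [3.042 0.337 3.101] grasp [0.4788 0.109  0.0813] f [-3.  -1.5  5.7] op 0.0471 45.0
t 16.7 q [ 0.019  0.381  2.114  0.262  0.312 -1.764] rot [3.042 0.339 3.101] grasp [0.4788 0.1091 0.0812] f [-6.3 -2.8 17.2] op 0.0475 45.0
t 16.87 q [ 0.019  0.381  2.116  0.266  0.307 -1.768] rot [3.042 0.342 3.101] grasp [0.4788 0.1091 0.0811] f [-11.3  -6.   30.7] op 0.0476 45.0
```

Contact; ease off, release and retract.

```bash
python3 -m jog '[[[-1,-0.0012,0,-0.002,0],[-1,-0.0012,0,-0.002,0]]]' >/dev/null; python3 q.py; python3 -m jog '[[[0.2,0,0,0,0],[0.6,0,0,0,0],[1,0,0,-0.03,0],[1,0,0,-0.07,0],[1,0,0,-0.11,0]]]' >/dev/null; python3 q.py; python3 -m jog '[[[1,0,0,0,0],[1,0,0,0,0],[1,0,0,0,0],[1,0,0,0,0],[1,0,0,0,0]]]'>/dev/null; python3 - <<'E'
from h import *
b=robot.read_camera("top"); cv2.imwrite("pics/t5.png",b[:,:,::-1]); cv2.imwrite("pics/t5c.png",cv2.resize(b[120:300,180:440,::-1],None,fx=2,fy=2))
E
```

```text
t 17.03 q [ 0.018  0.38   2.114  0.26   0.315 -1.762] rot [3.042 0.337 3.101] grasp [0.4778 0.1091 0.0812] f [-7.3 -1.9 15.3] op 0.047 45.0
t 17.45 q [-0.007  0.122  2.077  0.153  0.616 -1.664] rot [3.043 0.33  3.101] grasp [0.4395 0.0995 0.1832] f [ 1.7 -0.1  0.6] op 0.076 0.0
```

View pics/t5c.png

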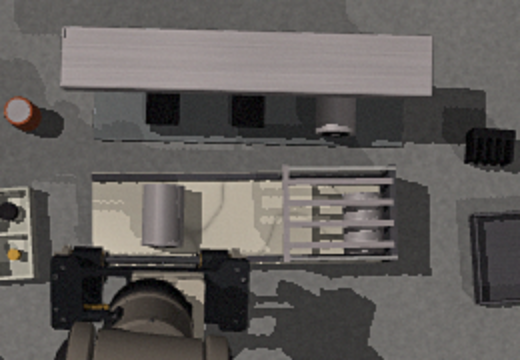

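```bash
cat > pl.py <<'E'
from h import *
KT,b=snap("top","tp"); 
for r0,r1,c0,c1,n in [(212,235,228,400,"plate"),(165,188,225,400,"rack")]:
    p=b[r0:r1,c0:c1].astype(int); sat=(p.max(2)-p.min(2)); v=p.mean(2)
    m=((sat<22)&(v>85)).mean(0)>.6 if n=="plate" else ((v>60)&(sat<25)).mean(0)>.5
    c=np.where(m)[0]+c0; print(n,c.tolist())
E
python3 pl.py; for k in 1 2 3 4 5; do python3 -m jog '[[[1,0,0,0,0],[1,0,0,0,0],[1,0,0,0,0],[1,0,0,0,0],[1,0,0,0,0]]]'>/dev/null; done; python3 pl.py; python3 - <<'E'
from h import *
KT=load("tp"); 
for u in (251,271): print(ray(KT,(u,228),.075))
E
```

```text
plate [247, 248, 251, 252, 253, 254, 255, 256, 257, 258, 259, 260, 261, 262, 263, 264, 265, 266, 272, 273, 274, 275, 276, 277, 278, 279, 280, 307, 321, 322, 323, 324, 327, 330, 332, 337, 338, 342, 352, 353, 354, 355, 356, 357, 358, 359, 360, 361, 362, 363, 364, 365, 366, 367, 395, 396, 397, 398, 399]
rack [225, 226, 227, 228, 229, 230, 231, 232, 233, 234, 235, 236, 237, 238, 239, 240, 241, 242, 243, 244, 245, 246, 247, 248, 249, 250, 251, 252, 342, 343, 344, 345, 346, 347, 348, 349, 350, 351, 352, 353, 354, 355, 356, 357]
plate [245, 246, 247, 248, 249, 251, 252, 253, 254, 255, 256, 257, 258, 259, 260, 261, 262, 263, 264, 265, 266, 272, 273, 274, 275, 276, 277, 278, 279, 280, 307, 321, 322, 323, 324, 326, 328, 330, 331, 337, 338, 352, 353, 354, 355, 356, 357, 358, 359, 360, 361, 362, 363, 364, 365, 366, 367, 395, 396, 397, 398, 399]
rack [225, 226, 227, 228, 229, 230, 231, 232, 233, 234, 235, 236, 237, 238, 239, 240, 241, 242, 243, 244, 245, 246, 247, 248, 249, 250, 251, 252, 342, 343, 344, 345, 346, 347, 348, 349, 350, 351, 352, 353, 354, 355, 356, 357]
[0.49824346 0.12262839 0.075     ]
[0.49865143 0.07643915 0.075     ]
```

```bash
python3 q.py; python3 to.py "(.476,.0990,.0815)"
```

```text
t 20.1 q [-0.007  0.122  2.077  0.154  0.611 -1.666] rot [3.042 0.334 3.101] grasp [0.4406 0.0997 0.1834] f [0.6 0.7 0.3] op 0.0917 0.0
(.476,.0990,.0815) tool shift [-1.000e-04 -1.000e-02  1.074e-01] |d| 0.108 yawerr -0.008
z axis [ 0.33   0.086 -0.94 ]
```

```bash
python3 -m jog '[[[1,0,-0.01,0.025,0],[1,0,-0.01,0.05,0],[1,0,-0.01,0.075,0],[1,0,-0.01,0.095,0],[1,0,-0.01,0.105,0]]]' >/dev/null; python3 -m jog '[[[1,0,0,0.001,0],[1,0,0,0.001,0]]]' >/dev/null; python3 q.py; python3 to.py "(.477,.0990,.0815)"
```

```text
t 20.68 q [-0.009  0.372  2.121  0.282  0.325 -1.809] rot [3.042 0.333 3.101] grasp [0.4753 0.0989 0.0826] f [-1.1 -0.3  0.4] op 0.0915 0.0
(.477,.0990,.0815) tool shift [-0.0012 -0.      0.0016] |d| 0.002 yawerr -0.008
z axis [ 0.329  0.086 -0.94 ]
```

Close, lift gently, and travel to above the tray.

```bash
python3 -m jog '[[[0.3,0,0,0.001,0],[0.1,0,0,0.001,0],[-1,0,0,0.001,0],[-1,0,0,0.001,0],[-1,0,0,0.001,0]]]' 30 >/dev/null; python3 -m jog '[[[-1,0,0,0,0],[-1,0,0,0,0],[-1,0,0,0,0]]]' 45 >/dev/null; python3 q.py; python3 to.py "(.47,.0990,.19)" "(.45,-.1,.22)" "(.435,-.33,.19)" "(.435,-.33,.05)"
```

```text
t 21.35 q [-0.008  0.374  2.121  0.285  0.322 -1.811] rot [3.042 0.334 3.101] grasp [0.4758 0.099  0.082 ] f [-0.6  1.1  2.5] op 0.0471 45.0
(.47,.0990,.19) tool shift [-0.0299  0.0101 -0.1035] |d| 0.108 yawerr -0.0079
(.45,-.1,.22) tool shift [ 0.0014 -0.1955 -0.0519] |d| 0.202 yawerr -0.0079
(.435,-.33,.19) tool shift [ 0.0152 -0.2319  0.0035] |d| 0.232 yawerr -0.0079
(.435,-.33,.05) tool shift [ 0.0459 -0.0131  0.1316] |d| 0.14 yawerr -0.0079
z axis [ 0.33   0.086 -0.94 ]
```

```bash
python3 -m jog '[[[-1,-0.007,0.002,-0.025,0],[-1,-0.018,0.006,-0.06,0],[-1,-0.03,0.01,-0.095,0],[-1,-0.03,0,-0.115,0],[-1,-0.03,-0.025,-0.13,0]]]' >/dev/null; python3 q.py; python3 -m jog '[[[-1,0,-0.04,-0.005,0],[-1,0.001,-0.08,-0.01,0],[-1,0.002,-0.12,-0.02,0],[-1,0.003,-0.16,-0.025,0.02],[-1,0.004,-0.195,-0.025,0.05]]]' >/dev/null; python3 q.py; python3 to.py "(.435,-.33,.19)"
```

```text
t 21.77 q [-0.11   0.101  1.998  0.188  0.722 -1.782] rot [3.042 0.336 3.104] grasp [0.4611 0.063  0.2139] f [ 0.3 -0.6 -4.4] op 0.0473 45.0
t 22.18 q [-0.637  0.136  1.95   0.356  0.863 -2.339] rot [3.026 0.329 3.047] grasp [ 0.4467 -0.1368  0.2158] f [ 2.1 -0.  -3.5] op 0.0472 45.0
(.435,-.33,.19) tool shift [ 0.0021 -0.1952  0.004 ] |d| 0.195 yawerr -0.0568
z axis [ 0.33   0.085 -0.94 ]
```

```bash
python3 -m jog '[[[-1,0,-0.04,0,0.04],[-1,0.001,-0.08,0,0.08],[-1,0.002,-0.12,0.002,0.12],[-1,0.003,-0.16,0.003,0.16],[-1,0.003,-0.2,0.004,0.2]]]' >/dev/null; python3 -m jog '[[[-1,0,0,0,0],[-1,0,0,0,0]]]' >/dev/null; python3 q.py; python3 - <<'E'
from h import *
snap("wrist","w6")
E
python3 to.py "(.435,-.33,.1)"
```

```text
t 22.77 q [-0.976  0.362  1.726  0.398  0.974 -2.482] rot [2.959 0.296 2.837] grasp [ 0.4339 -0.3338  0.187 ] f [-0.7  1.  -3.7] op 0.0473 45.0
(.435,-.33,.1) tool shift [ 0.0253 -0.0129  0.0826] |d| 0.087 yawerr -0.2488
z axis [ 0.328  0.088 -0.941]
```

View pics/w6.png

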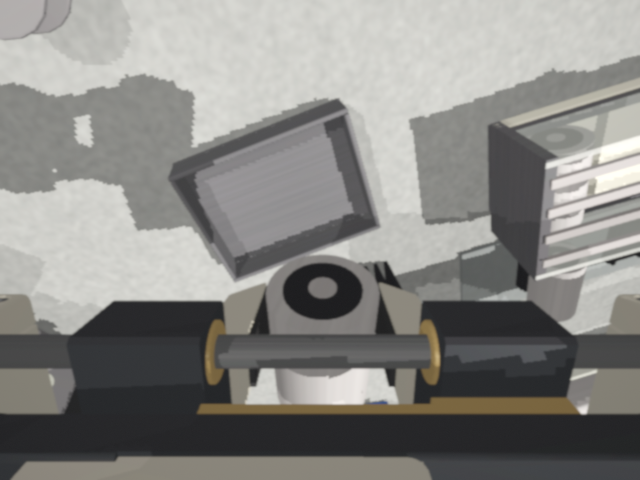

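```bash
python3 - <<'E'
from h import *
KT=load("w6"); c=np.array([ray(KT,u,.03) for u in [(173,178),(342,106),(378,226),(236,278)]]); print(c.round(3),c.mean(0).round(3),np.linalg.norm(np.diff(c,axis=0),axis=1).round(3))
T=KT[1]; s=robot.observe(); M=R.from_euler('xyz',s['tool_rot']).as_matrix(); a=np.cos(.335)*-M[:,0]+np.sin(.335)*M[:,2]; print("roller axis",a.round(3))
g=np.array(s['tool_pos'])-.011*M[:,2]; print("roller ctr about",(g+.022*a+np.array([0,0,-.009])).round(3))
E
```

```text
[[ 0.411 -0.412  0.03 ]
 [ 0.398 -0.28   0.03 ]
 [ 0.507 -0.272  0.03 ]
 [ 0.515 -0.405  0.03 ]] [ 0.458 -0.342  0.03 ] [0.132 0.109 0.133]
roller axis [ 0.97  -0.24  -0.034]
roller ctr about [ 0.455 -0.337  0.178]
```

```bash
python3 to.py "(.437,-.337,.06)"
```

```text
(.437,-.337,.06) tool shift [ 0.0331 -0.0261  0.1203] |d| 0.127 yawerr -0.2488
z axis [ 0.328  0.088 -0.941]
```

```bash
python3 -m jog '[[[-1,0.008,-0.006,0.03,0],[-1,0.017,-0.013,0.06,0],[-1,0.025,-0.02,0.09,0],[-1,0.033,-0.026,0.12,0],[-1,0.033,-0.026,0.12,0]]]' >/dev/null; python3 -m jog '[[[-1,0,0,0,0]]]' >/dev/null; python3 q.py; python3 to.py "(.437,-.337,.044)"
```

```text
t 23.32 q [-0.972  0.557  1.839  0.523  0.698 -2.666] rot [2.958 0.295 2.841] grasp [ 0.4378 -0.3353  0.0609] f [ 0.4 -0.4 -2.7] op 0.0471 45.0
(.437,-.337,.044) tool shift [ 0.0052 -0.0048  0.0155] |d| 0.017 yawerr -0.2464
z axis [ 0.328  0.09  -0.941]
```

```bash
python3 -m jog '[[[-1,0.003,-0.003,0.009,0],[-1,0.005,-0.005,0.0155,0],[-1,0.005,-0.005,0.0155,0]]]' >/dev/null; python3 q.py; for k in 1 2 3 4; do python3 -m jog '[[[-1,0.0004,-0.0003,0.0015,0],[-1,0.0004,-0.0003,0.0015,0]]]' >/dev/null; python3 q.py; done
```

```text
t 23.57 q [-0.977  0.587  1.846  0.549  0.664 -2.703] rot [2.961 0.299 2.841] grasp [ 0.4376 -0.3396  0.0451] f [-0.6 -0.1 -3.4] op 0.047 45.0
t 23.73 q [-0.977  0.589  1.846  0.551  0.661 -2.705] rot [2.961 0.299 2.841] grasp [ 0.4377 -0.3398  0.0438] f [ 0.1 -0.1 -3.1] op 0.0472 45.0
t 23.9 q [-0.977  0.593  1.847  0.553  0.658 -2.708] rot [2.961 0.299 2.84 ] grasp [ 0.4376 -0.3397  0.0419] f [ 0.2  0.1 -4. ] op 0.0473 45.0
t 24.07 q [-0.977  0.596  1.847  0.556  0.655 -2.711] rot [2.961 0.299 2.84 ] grasp [ 0.4377 -0.3397  0.0401] f [-0.9  0.4 -1.5] op 0.0471 45.0
t 24.23 q [-0.977  0.598  1.848  0.558  0.653 -2.715] rot [2.961 0.299 2.841] grasp [ 0.4376 -0.3397  0.0389] f [-3.3  1.3  5.4] op 0.0472 45.0
```

```bash
python3 -m jog '[[[-0.02,0,0,0,0],[0.05,0,0,0,0],[0.2,0,0,0,0],[0.35,0,0,0,0],[0.4,0,0,0,0]]]' 5 >/dev/null; python3 q.py; python3 -m jog '[[[0.4,0,0,-0.02,0],[0.4,0,0,-0.05,0],[0.4,0,0,-0.08,0],[0.4,0,0,-0.12,0],[0.4,0,0,-0.16,0]]]' >/dev/null; python3 -m jog '[[[0.65,0,0.04,0,-0.05],[0.65,0,0.08,0,-0.1],[0.65,0,0.12,0,-0.15],[0.65,0,0.16,0,-0.2],[0.65,0,0.2,0,-0.245]]]' >/dev/null;  python3 -m jog '[[[0.65,0,0,0,0]]]' >/dev/null; python3 q.py; python3 to.py "(.556,-.115,.225)"; python3 - <<'E'
from h import *
KT,b=snap("top","t7"); h=b[218:280,408:485].astype(int).mean(2)
_,l,st,c=cv2.connectedComponentsWithStats(((h>85)).astype(np.uint8)); 
o=cv2.imread("pics/top0.png")[218:280,408:485].astype(int).mean(2)
m=(h-o>25).astype(np.uint8); n,l,st,c=cv2.connectedComponentsWithStats(m)
for i in range(1,n):
    if st[i,4]>60: print(st[i],c[i]+[408,218],ray(KT,c[i]+[408,218],.045).round(3))
E
```

```text
t 24.65 q [-0.976  0.599  1.848  0.558  0.652 -2.714] rot [2.961 0.299 2.84 ] grasp [ 0.4379 -0.3399  0.0386] f [ 0.3 -0.4 -0.3] op 0.0621 0.1
t 25.57 q [-0.702  0.121  1.94   0.365  0.909 -2.453] rot [3.04  0.335 3.103] grasp [ 0.4338 -0.1565  0.2246] f [-0.   0.4  0.7] op 0.0752 0.0
(.556,-.115,.225) tool shift [-0.1139  0.0419  0.0437] |d| 0.129 yawerr -0.0046
z axis [ 0.331  0.089 -0.94 ]
[ 20  11  28  33 517] [442.94003868 243.38297872] [ 0.468 -0.33   0.045]
[  0  43  21  13 154] [420.5        267.03896104] [ 0.411 -0.276  0.045]
```

```bash
python3 -m jog '[[[0.65,-0.025,0.008,0.009,0],[0.65,-0.05,0.016,0.018,0],[0.65,-0.075,0.025,0.027,0],[0.65,-0.1,0.033,0.036,0],[0.65,-0.112,0.041,0.04,0]]]' >/dev/null; python3 -m jog '[[[0.65,0,0,0.03,0],[0.65,0,0,0.06,0],[0.65,0,0,0.075,0],[0.65,0,0,0.075,0]]]' >/dev/null; python3 q.py; python3 to.py "(.6155,-.0995,.048)"; python3 - <<'E'
from h import *
KT,b=snap("wrist","w8"); print(proj(KT,(.6025,-.0995,.04)))
g=cv2.cvtColor(b,cv2.COLOR_RGB2GRAY); m=(g<40).astype(np.uint8); m[300:]=0
n,l,st,c=cv2.connectedComponentsWithStats(m)
for i in range(1,n):
    if st[i,4]>150: print(st[i],c[i].round(0),ray(KT,c[i],.04).round(4))
E
```

```text
t 26.37 q [-0.444  0.42   1.747  0.331  0.738 -2.204] rot [3.038 0.327 3.094] grasp [ 0.5763 -0.1168  0.1515] f [-1.1  0.3  0.1] op 0.076 0.0
(.6155,-.0995,.048) tool shift [-0.0031  0.0076  0.1118] |d| 0.112 yawerr -0.0143
z axis [ 0.324  0.088 -0.942]
[330.11020409 226.96082748]
[   0    0   45   94 2128] [17. 53.] [ 0.4872 -0.2548  0.04  ]
[198  49  14  25 179] [206.  63.] [ 0.4945 -0.1646  0.04  ]
[203  98  23  35 582] [214. 116.] [ 0.522  -0.1654  0.04  ]
[219 154  22  28 456] [229. 167.] [ 0.5532 -0.1616  0.04  ]
[   0  179  110   84 7943] [ 50. 221.] [ 0.5837 -0.2796  0.04  ]
[ 531  204   71   56 2738] [566. 230.] [0.6201 0.0819 0.04  ]
[ 419  210   60   58 2481] [448. 239.] [ 0.6199 -0.0112  0.04  ]
[306 219  46  22 652] [329. 230.] [ 0.6048 -0.1005  0.04  ]
[611 256  29  30 261] [626. 270.] [0.6668 0.1546 0.04  ]
```

```bash
python3 -m jog '[[[0.65,-0.003,0.007,0.025,0],[0.65,-0.003,0.007,0.05,0],[0.65,-0.003,0.007,0.07,0],[0.65,-0.003,0.007,0.09,0]]]' >/dev/null; python3 q.py; python3 to.py "(.6165,-.1,.048)"
```

```text
t 26.75 q [-0.392  0.576  1.745  0.389  0.571 -2.235] rot [3.041 0.335 3.095] grasp [ 0.6107 -0.1032  0.0734] f [-1.  -0.5  0.1] op 0.0758 0.0
(.6165,-.1,.048) tool shift [0.003  0.0008 0.0261] |d| 0.026 yawerr -0.0133
z axis [ 0.332  0.085 -0.94 ]
```

```bash
python3 -m jog '[[[0.65,0.002,0,0.012,0],[0.65,0.003,0,0.022,0],[0.65,0.003,0,0.022,0]]]' >/dev/null; python3 q.py;  python3 to.py "(.6165,-.1,.048)"
```

```text
t 27.0 q [-0.384  0.617  1.747  0.414  0.528 -2.259] rot [3.042 0.337 3.096] grasp [ 0.6161 -0.1012  0.0516] f [ 5.9 -0.7 -1.3] op 0.076 2.3
(.6165,-.1,.048) tool shift [0.0008 0.0009 0.0036] |d| 0.004 yawerr -0.013
z axis [ 0.333  0.084 -0.939]
```

```bash
python3 -m jog '[[[0.65,-0.002,0.0005,0.001,0],[0.65,-0.002,0.0005,0.001,0]]]' >/dev/null; python3 q.py; python3 -m jog '[[[-1,0,0,0,0],[-1,0,0,0,0],[-1,0,0,0,0],[-1,0,0,0,0],[-1,0,0,0,0]]]' 45 >/dev/null; python3 q.py
```

```text
t 27.17 q [-0.381  0.619  1.743  0.411  0.533 -2.252] rot [3.04  0.334 3.095] grasp [ 0.617  -0.0999  0.0516] f [ 0.2  0.4 -0.9] op 0.0756 0.0
t 27.58 q [-0.383  0.619  1.743  0.409  0.53  -2.253] rot [3.043 0.335 3.096] grasp [ 0.6169 -0.1011  0.0514] f [-2.5 -3.   3.9] op 0.0475 44.7
```

```bash
python3 -m jog '[[[-1,0,0,-0.012,0],[-1,0,0,-0.025,0],[-1,0,0,-0.036,0],[-1,0,0,-0.036,0]]]' >/dev/null; python3 q.py; python3 to.py "(.604,.0,.085)" "(.604,.108,.084)" "(.548,.1085,.117)" "(.4765,.1085,.122)"
```

```text
t 27.92 q [-0.395  0.547  1.751  0.378  0.593 -2.226] rot [3.042 0.336 3.096] grasp [ 0.6051 -0.1029  0.0874] f [ 0.5 -0.4 -2.3] op 0.0472 45.0
(.604,.0,.085) tool shift [0.0063 0.1022 0.0107] |d| 0.103 yawerr -0.0125
(.604,.108,.084) tool shift [0.005  0.1074 0.0101] |d| 0.108 yawerr -0.0125
(.548,.1085,.117) tool shift [ 0.0419  0.0029 -0.0496] |d| 0.065 yawerr -0.0125
(.4765,.1085,.122) tool shift [ 0.0658 -0.0004 -0.0285] |d| 0.072 yawerr -0.0125
z axis [ 0.333  0.085 -0.939]
```

```bash
python3 -m jog '[[[-1,0.001,0.03,0.003,0],[-1,0.002,0.06,0.006,0],[-1,0.003,0.085,0.008,0],[-1,0.004,0.102,0.01,0]]]' >/dev/null; python3 q.py; python3 -m jog '[[[-1,0.001,0.03,0.003,0],[-1,0.003,0.06,0.006,0],[-1,0.005,0.09,0.008,0],[-1,0.006,0.107,0.01,0],[-1,0.006,0.107,0.01,0]]]' >/dev/null; python3 q.py; python3 -m jog '[[[-1,0.022,0.001,-0.024,0],[-1,0.043,0.003,-0.049,0],[-1,0.076,0.003,-0.064,0],[-1,0.108,0.003,-0.078,0],[-1,0.108,0.003,-0.078,0]]]' >/dev/null; python3 q.py; python3 to.py "(.4745,.1085,.0875)"
```

```text
t 28.25 q [-0.198  0.532  1.794  0.306  0.522 -1.984] rot [3.04  0.333 3.097] grasp [0.6049 0.0023 0.0839] f [ 0.1 -0.  -2.9] op 0.0467 45.0
t 28.67 q [ 0.017  0.541  1.78   0.176  0.489 -1.671] rot [3.04  0.332 3.099] grasp [0.6036 0.1113 0.0825] f [-0.8 -0.9 -2.4] op 0.0472 45.0
t 29.08 q [ 0.017  0.291  2.087  0.191  0.441 -1.685] rot [3.041 0.324 3.097] grasp [0.4688 0.1087 0.1194] f [-0.4  0.7 -3.2] op 0.0468 45.0
(.4745,.1085,.0875) tool shift [ 0.0048 -0.0032  0.0319] |d| 0.032 yawerr -0.0125
z axis [ 0.321  0.087 -0.943]
```

```bash
python3 -m jog '[[[-1,0.002,-0.002,0.016,0],[-1,0.003,-0.003,0.03,0],[-1,0.003,-0.003,0.03,0],[-1,0.003,-0.003,0.03,0]]]' >/dev/null; python3 q.py; python3 to.py "(.477,.1085,.087)"; python3 - <<'E'
from h import *
KT,b=snap("wrist","w9")
g=cv2.cvtColor(b,cv2.COLOR_RGB2GRAY); m=(g<50).astype(np.uint8); m[:230]=0; m[303:]=0;m[:,:270]=0;m[:,380:]=0
n,l,st,c=cv2.connectedComponentsWithStats(m)
for i in range(1,n):
    if st[i,4]>200: print(st[i],c[i].round(0),ray(KT,st[i,:2]+st[i,2:4]/2,.081).round(4))
E
```

```text
t 29.42 q [ 0.015  0.367  2.087  0.232  0.359 -1.73 ] rot [3.04  0.332 3.095] grasp [0.4836 0.108  0.0911] f [-0.6 -1.2 -2.3] op 0.047 45.0
(.477,.1085,.087) tool shift [0.0076 0.     0.0017] |d| 0.008 yawerr -0.0135
z axis [ 0.328  0.086 -0.941]
[ 283  257   79   46 2578] [322. 281.] [0.4684 0.1104 0.081 ]
```

```bash
python3 -m jog '[[[-1,0.007,0,0.0025,0],[-1,0.007,0,0.0025,0]]]' >/dev/null; python3 q.py; for k in 1 2 3; do python3 -m jog '[[[-1,0.0008,0,0.0013,0],[-1,0.0008,0,0.0013,0]]]' >/dev/null; python3 q.py; done
```

```text
t 29.63 q [ 0.018  0.369  2.108  0.245  0.337 -1.742] rot [3.04  0.332 3.096] grasp [0.4767 0.1089 0.0863] f [-0.8 -0.  -3.2] op 0.0469 45.0
t 29.8 q [ 0.018  0.372  2.108  0.248  0.332 -1.745] rot [3.04  0.333 3.096] grasp [0.4776 0.109  0.0853] f [-0.   0.1 -2.8] op 0.047 45.0
t 29.97 q [ 0.019  0.375  2.11   0.251  0.328 -1.748] rot [3.04  0.333 3.096] grasp [0.4774 0.1092 0.0837] f [-0.   0.4 -3.3] op 0.0473 45.0
t 30.13 q [ 0.019  0.376  2.112  0.254  0.323 -1.751] rot [3.04  0.335 3.096] grasp [0.4775 0.1093 0.0833] f [-5.2 -2.5  9.8] op 0.0472 45.0
```

Contact. Ease off, release, retract, and wait.

```bash
python3 -m jog '[[[-1,-0.0004,0,-0.0007,0],[-1,-0.0004,0,-0.0007,0]]]' >/dev/null; python3 q.py; python3 -m jog '[[[0.2,0,0,0,0],[0.6,0,0,0,0],[1,0,0,-0.03,0],[1,0,0,-0.07,0],[1,0,0,-0.11,0]]]' >/dev/null; python3 q.py; python3 -m jog '[[[1,0.02,0.02,-0.03,0],[1,0.04,0.04,-0.06,0],[1,0.06,0.06,-0.09,0],[1,0.06,0.06,-0.09,0],[1,0.06,0.06,-0.09,0]]]'>/dev/null; python3 pl.py; for k in 1 2 3 4 5; do python3 -m jog '[[[1,0,0,0,0],[1,0,0,0,0],[1,0,0,0,0],[1,0,0,0,0],[1,0,0,0,0]]]'>/dev/null; done; python3 pl.py; python3 q.py
```

```text
t 30.3 q [ 0.019  0.376  2.111  0.252  0.325 -1.749] rot [3.04  0.334 3.096] grasp [0.4775 0.1092 0.0834] f [-2.1 -0.4  2.2] op 0.0472 45.0
t 30.72 q [-0.007  0.117  2.071  0.15   0.626 -1.656] rot [3.041 0.33  3.096] grasp [0.4401 0.0995 0.1867] f [ 1.  -0.1  0.9] op 0.0759 0.0
plate [283, 284, 286, 288, 289, 290, 291, 292, 293, 294, 295, 296, 297, 298, 299, 300, 301, 302, 303, 304, 305, 321, 322, 323, 324, 328, 330, 331, 333, 337, 338, 343, 352, 353, 354, 355, 356, 357, 358, 359, 360, 361, 362, 363, 364, 365, 366, 367, 395, 396, 397, 398, 399]
rack [225, 226, 227, 228, 229, 230, 231, 232, 233, 234, 235, 236, 237, 238, 239, 240, 241, 242, 243, 244, 245, 246, 247, 248, 249, 250, 251, 252]
plate [307, 309, 321, 322, 323, 324, 326, 327, 328, 330, 333, 334, 335, 336, 337, 338, 339, 340, 341, 342, 343, 344, 345, 346, 352, 353, 354, 355, 356, 357, 358, 359, 360, 361, 362, 363, 364, 365, 366, 367, 395, 396, 397, 398, 399]
rack [225, 226, 227, 228, 229, 230, 231, 232, 233, 234, 235, 236, 237, 238, 239, 240, 241, 242, 243, 244, 245, 246, 247, 248, 249, 250, 251, 252]
t 33.32 q [ 0.195 -0.112  2.073  0.028  0.833 -1.362] rot [3.04  0.333 3.096] grasp [0.3555 0.1543 0.2572] f [ 0.2 -0.4  0.6] op 0.0918 0.0
```

```bash
python3 -c "
from h import *
print(robot.hand_in())"
```

```text
the job is handed in; nothing more can be done
None
```

Job handed in at about 33 s of the 72 s: the left and right rollers ran into the pen, and the middle one rocked and stayed on the plate and is now in the dark tray. There were two light touches at the rack: about 10 N on the middle roller's approach, and about 6 N beside the pen on the right roller's. The largest measured force was about 50 N, pressing the first roller onto the plate.

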